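# Sort cleaned vacuum fittings through the carousel chute

## Robot

A 6-joint arm with a two-finger parallel gripper is mounted at the origin on the work surface. World frame = base frame: x ahead of the robot, y to its left, z up, the work surface at z = 0. Lengths are in mm, angles in degrees, forces in N, time in s.
With the tool pointing down it reaches from about 350 to 850 mm from the base axis. Payload 8.1 kg.
Tool frame: the origin (TCP) lies midway between the tips of the shut fingers; the grasp point (between the pads) lies grip_depth behind it (grip_depth is the distance from the TCP to the grasp point, in mm); z points along the fingers, y is the line along which they close (so a half turn about z gives the same grasp; the last joint's range is limited). The gripper opens to 85 mm and grips with 20 to 120 N. Pads are 22 mm wide; open, the fingers measure 114 mm over their backs; the gripper's body (76 mm by 85 mm) begins 54 mm behind the grasp point. The pads swing forward as they close: fully open they stand 13 mm farther back than shut.
Start: joints at [65.122, 7.471, 85.268, -0, 87.261, -4.893], TCP at [205.041, 563.883, 231.292] pointing down, gripper open.
Joint ranges: [-169.43, 169.43], [-51.17, 129.36], [1.28, 143.12], [-76.62, 256.62], [0, 156.53], [-152.29, 152.29]. Speed limits (degrees/s): [136.94, 136.94, 159.86, 180, 180, 180].

## Interface

Orientations are given as [roll, pitch, yaw] about the fixed x, y, z axes, in that order (R = Rz(yaw) Ry(pitch) Rx(roll)).
In Python, from bench import sense, snapshot, hand_in, grip_depth gives the robot as it stands. The module is installed in compiled form; this text tells all that it offers.
- The arm moves only by the tool apply_moves, never from a script. Its argument "series" is text: rows parted by semicolons, each of 5 numbers parted by spaces: the shift along the tool's x, y, z each as a share of 0.3 m, from -1 to 1, then the turn about the tool's z as a share of 2 rad, from -1 to 1, then the gripper's target within -1 to 1 (shut at 1, half-way at 0, fully open at -1). In form: tx ty tz twist gripper; .... A call has 1 to 5 rows; each row shifts and turns the commanded pose from where the row before left it, along the tool's axes as they then stand; what a row does not reach is not made up. A row lasts 1/12 s, in which the tool goes at most 41.7 mm and 7.16 degrees, less where a joint would pass 70% of its speed; a pose out of reach is approached as far as the arm can. A call with a number of a shift or a turn outside -1 to 1 is refused whole. A call with a gripper value outside its range is refused whole. The fingers move at their own pace and stop on an object; "squeeze" is the grip in N (left out, the last holds). Time passes only in rows, so rows that do not move let the fingers close. It gives the time, the measured TCP pose, the force, the opening and the grip force at its end, in the units of the state.
- sense(): the state, without advancing time (a new reading comes with each control period).
- snapshot(name): name is "scene" or "top"; returns a dict with "frame" (400x640x3 uint8, blue, green, red), "depth" (400x640 float32, mm along the optical axis (not along the pixel's ray), 0 where there is no reading), "intrinsics" (3x3 intrinsics, pixels), "extrinsics" (4x4, takes a point from camera to world coordinates). Camera axes: x right, y down, z forward; pixel columns grow to the right and rows downward; lengths in mm; the calibration is good to about 2 mm. A picture is of the moment at which its call begins.
- hand_in(): hands the job in; it is judged then, once.
The state is a dict: "time": time; "joint_pos": joint angles; "qd": joint speeds; "joint_efforts": joint torques, N m; "tool_pos": TCP position; "tcp_rot": TCP orientation; "ft_force": force on the tool from outside, world axes, zero at the start; "wrist_torque": the same for the moment, N m; "finger_gap": finger opening in mm; "grip_force": force on a finger pad.
Only numpy, scipy, OpenCV 4.12 (cv2) and the standard library are available. Lean on these libraries where they do the work, as an engineer would, in place of code of your own. Each camera call takes 0.05 s, during which the arm holds its last target. There are 200 camera calls.

## Task

Turn the sorting carousel by the grip on its hub until the empty blue compartment sits squarely under the chute, then pick up the hand scoop and tip both cleaned vacuum fittings down the chute into that compartment, without the gripper touching the fittings. Leave the blue compartment under the chute, set the empty scoop back down upright on the mat where it stood, let go, and do not disturb the valve, gauge, clamp or spanner.

Things in the scene. Friction and masses are not known exactly. Their poses are not given: they have to be found in the camera images.
- carousel: fixed bench fixture that carries the turntable and the chute; it does not move. Origin on the bench at the turntable's vertical axis, z up, +x points from the axis to the chute's upper end. A steel bracket 114 mm wide stands under the chute at x = 155 to 205 mm
- chute_out (a point): point at turntable floor height where parts drop from the chute, in the carousel's frame 90 mm along +x, z = 26 mm. The blue compartment's middle must come here
- chute_in (a point): point on the chute's floor, 20 mm from its upper end; axes as the carousel. The chute is an open stainless trough along x, sloping 45 degrees, floor 125 mm wide inside, from its lower lip (carousel x = 100, z = 90 mm) to its open upper end (x = 206, z = 196 mm). This point: x = 192, z = 182 mm. Side walls 3 mm thick, 45 mm high square to the floor (22 mm in the lowest 25 mm)
- turntable (a joint): angle of the turntable, rad, counter-clockwise from above, no stops (a whole turn more is the same place). At 0 blue is under the chute. Drag about 0.22 N m; stays where left. Grey, 300 mm across, floor 26 and rim 74 mm above the bench; four radial walls 6 mm thick, 48 mm high; floors counter-clockwise blue (empty), yellow, green, red (these hold stock)
- blue_mid (a point): middle of the blue compartment's floor, 90 mm from the turntable's axis. This point's frame turns with the turntable; its x axis points outwards
- hub_grip (a point): centre of the black grip bar on the turntable's hub, on its axis, 107 mm above the bench: bar 90 mm long, 18 mm wide, 30 mm high, its long side along this point's x axis, which points to the blue compartment. Below the bar's underside there are 12 mm free above the hub (60 mm across)
- mat: fixed blue-grey service mat, 320 by 370 mm, 4 mm thick, origin on the bench 60 mm from the middle of the mat along x; the scoop and the bystanders stand on it
- scoop: aluminium hand scoop, black handle, 0.3 kg. Origin under the pan's centre, +x to the open nose, z up. Pan 130 by 100 mm, sheet 3 mm; side walls 36 mm high (18 mm in the last 30 mm to the nose), rear wall 53 mm. Handle along -x from x = -65 to -183 mm, 22 mm square, centre 45 mm above the underside. The fittings in it slide out when the nose dips more than 15 to 25 degrees
- scoop_nose (a point): middle of the scoop's lower front edge: x = 65 mm, z = 0 in the scoop's frame
- scoop_grip (a point): place to hold the scoop: centre of the handle's section, x = -105 mm, z = 45 mm in the scoop's frame
- tee: stainless tee fitting with three 30 mm flanges, 80 by 55 by 30 mm, 0.13 kg, lies loose in the scoop. Origin at the middle of its footprint on its underside
- elbow: stainless 90 degree elbow fitting with two 30 mm flanges, 60 by 60 by 30 mm, 0.11 kg, lies loose in the scoop. Origin 15 mm inward of the corner along both legs, on its underside
- valve: bystander: upright aluminium angle valve, 62 mm across with a side port reaching 47 mm out along +x, 145 mm tall, origin under its foot
- gauge: bystander: upright aluminium pressure gauge with a blue band, 63 mm across, 116 mm tall, origin under its foot
- clamp: bystander: aluminium ring clamp lying flat, 72 mm ring with a lug, about 105 mm long and 20 mm high, origin under the ring's centre
- spanner: bystander: steel spanner lying flat, 160 mm long, handle to -x
There are look-alikes about, which are no part of the job. What is shaped like the elbow but black or turquoise is not meant.

How it is judged (in metres and radians):
On the way, in this order (a step that is already met when the one before it is completed fails the run):
1. the blue compartment stands squarely under the chute, at rest, with both fittings still in the scoop (horizontal distance between blue_mid and chute_out below 0.015 m and velocity of joint turntable between -0.05 and 0.05 rad/s and distance between each of tee, elbow and scoop below 0.075 m), for 0.2 s.
2. the scoop is tipped nose down over the upper end of the chute, the blue compartment below (horizontal distance between blue_mid and chute_out below 0.025 m and angle between scoop's own z axis and vertical above 0.4 rad and horizontal distance between scoop_nose and chute_in below 0.1 m and height (world z) of scoop_nose above 0.12 m), for 0.1 s.
At the end, for the whole second after the job is handed in: tee and elbow at rest in the blue compartment (within 80 mm of its middle and 40 mm of its floor or, heaped, 60 and 75 mm), its middle within 25 mm of the point under the chute and the turntable still; the scoop level, still and released within 50 mm of where it stood on the mat (((horizontal distance between tee and blue_mid below 0.08 m and z of tee in the frame of blue_mid below 0.04 m) or (horizontal distance between tee and blue_mid below 0.06 m and z of tee in the frame of blue_mid below 0.075 m)) and z of each of tee, elbow in the frame of blue_mid above -0.01 m and linear speed of each of tee, elbow below 0.03 m/s and ((horizontal distance between elbow and blue_mid below 0.08 m and z of elbow in the frame of blue_mid below 0.04 m) or (horizontal distance between elbow and blue_mid below 0.06 m and z of elbow in the frame of blue_mid below 0.075 m)) and horizontal distance between blue_mid and chute_out below 0.025 m and velocity of joint turntable between -0.05 and 0.05 rad/s and distance of scoop from where it was at the start of the episode below 0.05 m and angle between scoop's own z axis and vertical below 0.08 rad and linear speed of scoop below 0.02 m/s); the robot touches nothing.
It fails at once if the gripper touches a fitting (contact force between the fingers and tee above 0.5 N or contact force between the fingers and elbow above 0.5 N).
It fails at once if the valve, gauge, clamp or spanner is shifted by more than 25 mm or tipped (distance of any of valve, gauge, clamp, spanner from where it was at the start of the episode above 0.025 m or angle between any of valve, gauge's own z axis and vertical above 0.3 rad).
It also fails if it takes over 72 s, if anything falls off the work surface, if the arm or the gripper's body presses on something with over 40 N, if the wrist force passes 120 N, or if a joint passes its speed limit or range.

## Working session

There is one attempt and no reset: what is moved stays moved. The work goes in short steps, Python scripts to look and compute and a tool call to move; the robot and the scene stay as the last step left them, time stands still between calls to the robot, and variables do not carry over. Pictures are saved under pics/ and viewed, at most 10 in all, crops included, and the job is handed in when it is done.

Besides the shell and the picture viewer there is one more tool, called as a command line: name --argument value ..., lists and objects as JSON in quotes. apply_moves: Moves the arm, as the interface text tells. Its arguments: {"type":"object","properties":{"series":{"type":"string"},"squeeze":{"type":"number"}},"required":["series"]}

```bash
mkdir -p pics
cat > h.py <<'E'
import numpy as np, cv2, pickle
from bench import sense, snapshot, hand_in, grip_depth
def cloud(s):
    K=np.array(s["intrinsics"]);T=np.array(s["extrinsics"]);d=s["depth"]
    v,u=np.mgrid[:400,:640]
    P=np.stack([(u-K[0,2])/K[0,0]*d,(v-K[1,2])/K[1,1]*d,d],-1)
    return P@T[:3,:3].T+T[:3,3]
E
python3 - <<'E'
from h import *
print(sense(),grip_depth if not callable(grip_depth) else grip_depth())
for n in("scene","top"):
    s=snapshot(n);cv2.imwrite(f"pics/{n}0.png",s["frame"]);pickle.dump(s,open(n+"0.pkl","wb"));print(n,np.round(s["extrinsics"],3),s["intrinsics"])
E
```

```text
{'time': 0.0, 'joint_pos': array([ 6.51225523e+01,  7.51699136e+00,  8.53314698e+01, -9.84372000e-05,
        8.72595857e+01, -4.89313042e+00]), 'qd': array([ 0.12036653, -0.01250079,  0.02043344, -0.06938356,  0.02440754,
       -0.09873395]), 'joint_efforts': array([ 2.16677108e-03, -5.69406724e+01, -5.00535786e+01,  2.65028057e-04,
        1.52475655e-02,  1.08675752e-05]), 'tool_pos': array([204.80303055, 563.37207375, 230.20378889]), 'tcp_rot': array([-1.79892338e+02, -9.11816377e-03,  1.60015679e+02]), 'ft_force': array([0.33974624, 0.52103901, 0.37937783]), 'wrist_torque': array([-0.02647063, -0.00851691, -0.01702452]), 'grip_force': 0.0, 'finger_gap': 85.43720022860313} 18.700000000000003
scene [[ 5.730000e-01  6.570000e-01 -4.900000e-01  1.252997e+03]
 [ 8.190000e-01 -4.670000e-01  3.330000e-01 -3.565750e+02]
 [-1.000000e-02 -5.920000e-01 -8.060000e-01  1.344043e+03]
 [ 0.000000e+00  0.000000e+00  0.000000e+00  1.000000e+00]] [[500.2234338    0.         315.41048349]
 [  0.         500.2234338  201.11041415]
 [  0.           0.           1.        ]]
top [[ 1.400000e-02 -9.840000e-01  1.760000e-01  3.182250e+02]
 [-1.000000e+00 -1.400000e-02 -2.000000e-03  1.241860e+02]
 [ 5.000000e-03 -1.760000e-01 -9.840000e-01  1.125192e+03]
 [ 0.000000e+00  0.000000e+00  0.000000e+00  1.000000e+00]] [[404.8420954    0.         319.36481828]
 [  0.         404.8420954  186.79433826]
 [  0.           0.           1.        ]]
```

View pics/scene0.png

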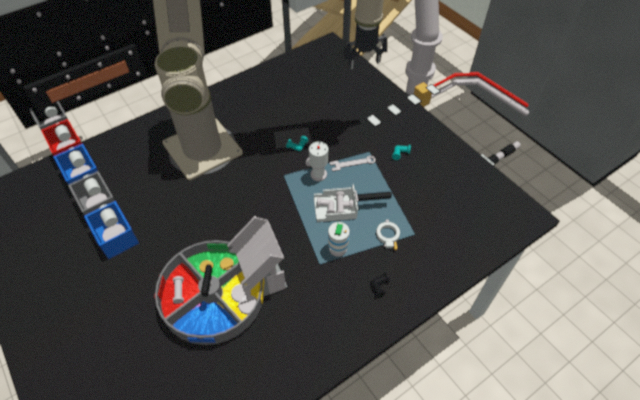

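View pics/top0.png

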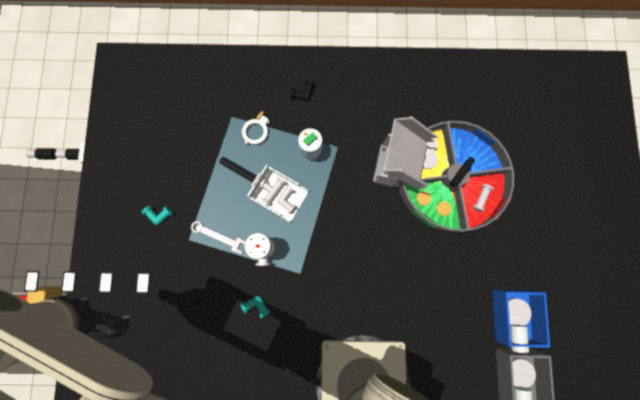

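The top view shows the scoop at (278,192), with its handle up-left to (222,162) and its nose down-right. The carousel axis is near (460,172) and the chute is on the left at (405,150). Blue is at (475,148) and yellow is under the chute. The valve is at (258,246), the gauge at (311,142), the clamp at (255,132) and the spanner at (215,235). The elbow look-alikes are turquoise at (157,214) and (255,306) and black at (303,92). Only the silver fittings in the scoop match the description.

Run:
```python
from h import *
from scipy.optimize import least_squares
s=pickle.load(open("top0.pkl","rb"));P=cloud(s);hsv=cv2.cvtColor(s["frame"],cv2.COLOR_BGR2HSV)
v,u=np.mgrid[:400,:640]
box=lambda a,b,c,d:(u>=a)&(u<b)&(v>=c)&(v<d)
X,Y,Z=P[...,0],P[...,1],P[...,2]
# rim
m=box(395,520,115,240)&(abs(Z-74)<5)
p=P[m][:,:2];c=np.median(p,0)
for k in range(5):
    r=np.hypot(*(p-c).T);q=p[(r>135)&(r<160)]
    c=least_squares(lambda t:np.hypot(*(q-t[:2]).T)-t[2],[*c,148]).x;R=c[2];c=c[:2]
print("axis",c,R,len(q))
bar=box(420,500,140,210)&(abs(Z-120)<7)&(np.hypot(X-c[0],Y-c[1])<60)&(hsv[...,2]<80)
b=P[bar][:,:2];ce,_,(w_)=cv2.PCACompute2(b.astype(np.float64),mean=None);print("bar",bar.sum(),ce,np.degrees(np.arctan2(*_[0][::-1])),np.sqrt(w_).T,P[bar][:,2].mean())
fl=box(395,520,115,240)&(abs(Z-26)<8)&(np.hypot(X-c[0],Y-c[1])<140)&(hsv[...,1]>110)
for n,a,bb in(("blue",98,125),("yel",22,35),("green",45,80)):
    k=fl&(hsv[...,0]>=a)&(hsv[...,0]<bb);q=P[k][:,:2]-c
    print(n,k.sum(),np.degrees(np.arctan2(q[:,1].mean(),q[:,0].mean())),q.mean(0))
# chute: fit points on floor plane z-x=const
ch=box(365,450,100,200)&(Z>95)&(Z<240)&(np.hypot(X-c[0],Y-c[1])>75)
q=P[ch];print("chute",len(q),q.min(0),q.max(0))
# floor: z = r.d -10 ; fit plane by ransac on normals
best=0
rng=np.random.default_rng(0)
for _ in range(2000):
    a=q[rng.choice(len(q),3,0)];n=np.cross(a[1]-a[0],a[2]-a[0]);L=np.linalg.norm(n)
    if L<500: continue
    n/=L;n*=np.sign(n[2])
    if abs(n[2]-.707)>.1: continue
    i=abs((q-a[0])@n)<2.5
    if i.sum()>best:best=i.sum();I=i
g=q[I];n=np.linalg.svd(g-g.mean(0))[2][2] if 0 else cv2.PCACompute2(g.astype(float),mean=None)[1][2];n*=np.sign(n[2])
d=np.array([-n[0],-n[1]]);th=np.degrees(np.arctan2(d[1],d[0]));print("floor plane",best,n,"chute dir",th)
e=np.array([np.cos(np.radians(th)),np.sin(np.radians(th))]);w=np.array([-e[1],e[0]])
t=(g[:,:2]-c)@e;l=(g[:,:2]-c)@w;print("t",np.percentile(t,[1,99]),"lat",np.percentile(l,[1,50,99]),"z-t",np.median(g[:,2]-t))
# scoop
hd=box(210,265,145,195)&(hsv[...,2]<60)&(Z>40)&(Z<75)
b=P[hd][:,:2].astype(float);ce,V,W=cv2.PCACompute2(b,mean=None);a=V[0]
pr=(b-ce)@a;print("handle",hd.sum(),ce,np.degrees(np.arctan2(a[1],a[0])),np.percentile(pr,[1,99]),P[hd][:,2].mean())
pan=box(240,315,160,225)&(Z>8)&(Z<75)&(hsv[...,1]<60)&(hsv[...,2]>70)
b=P[pan][:,:2].astype(np.float32);print("pan",cv2.minAreaRect(b),np.percentile(P[pan][:,2],[1,50,99]))
```

```text
axis [ 546.16849835 -244.05414297] 146.0638828770434 675
bar 214 [[ 541.95746726 -240.19698917]] -36.08877673764103 [[23.27889721  4.90515854]] 120.8169057158415
blue 1181 -39.558795256131255 [ 77.02576617 -63.6280069 ]
yel 599 43.60779816233856 [39.71138459 37.82694807]
green 1175 149.03239919116618 [-72.63595178  43.58819933]
chute 2351 [ 500.18296766 -175.99721624   95.08056244] [654.01423847 -29.0361549  232.84238571]
floor plane 1485 [-0.15560428 -0.68945749  0.70741479] chute dir 77.28194367892395
t [105.11080409 206.22746191] lat [-62.6291743   -7.05189877  65.61054785] z-t -8.973962094784724
handle 243 [[555.37160055 343.77575204]] 60.61451729993394 [-49.42849135  51.04548278] 59.41878090790197
pan ((505.6568603515625, 239.6849822998047), (176.87203979492188, 207.39324951171875), 2.7168524265289307) [ 8.05687899 28.22410251 62.04890004]
```

```bash
python3 - <<'E'
from h import *
s=pickle.load(open("top0.pkl","rb"));P=cloud(s).reshape(-1,3);h=cv2.cvtColor(s["frame"],cv2.COLOR_BGR2HSV).reshape(-1,3)
a=np.radians(-119.4);e=np.array([np.cos(a),np.sin(a)]);w=np.array([-e[1],e[0]])
q=P[:,:2]-[555.4,343.8];t=q@e;l=q@w;Z=P[:,2]
k=(abs(l)<75)&(t>-80)&(t<230)
for z0,z1 in((5,15),(18,26),(34,46),(50,66)):
    m=k&(Z>z0)&(Z<z1)&(h[:,1]<70)&(h[:,2]>60)&(t>30);print(z0,m.sum(),np.percentile(t[m],[1,5,95,99]),np.percentile(l[m],[1,5,50,95,99]))
m=k&(Z>50)&(Z<68)&(h[:,2]<70)&(abs(l)<25);print("h",np.percentile(t[m],[1,99]),np.percentile(l[m],[1,50,99]))
g=np.zeros((150,320),np.uint8)
for z,c in((0,0),):
    pass
# nearest neighbours of scoop: bystanders
for n,(U,V,r) in dict(gauge=(311,142,18),valve=(258,246,22),clamp=(255,132,18)).items():
    img=P.reshape(400,640,3)[V-r:V+r,U-r:U+r].reshape(-1,3);i=img[img[:,2]>14];tt=(i[:,:2]-[555.4,343.8])@e;ll=(i[:,:2]-[555.4,343.8])@w;print(n,i.mean(0),i.max(0)[2],"t",np.percentile(tt,[2,98]),"l",np.percentile(ll,[2,98]))
E
python3 -c "
import cv2;a=cv2.imread('pics/top0.png')[100:280,180:340];cv2.imwrite('pics/crop.png',cv2.resize(a,None,fx=3.3,fy=3.3,interpolation=2))"
```

```text
5 1431 [ 32.3971476   44.05668065 218.8667348  228.48126096] [-72.78799633 -67.06382401  -0.14502106  66.87565579  73.26467592]
18 169 [ 62.31849258  62.66456703 182.87052593 186.01595719] [-48.59483533 -47.1671889   -4.01815243  49.26413362  50.82404832]
34 223 [ 62.41497785  62.82769931 175.60759658 179.8596112 ] [-48.52142634 -48.11163634   3.25052147  50.5167874   51.28847746]
50 112 [32.59844655 40.8385601  63.39939157 63.75641066] [-47.36215039 -39.40589576   1.02605767  38.63948659  48.02451163]
h [-51.68139612  49.46003205] [-8.83928208 -0.2576007   9.22278883]
gauge [615.51169239 147.66518456 110.9081043 ] 1125.1919546036752 t [109.51649652 166.05121666] l [126.79067009 183.22747849]
valve [344.21763557 265.64644867 140.10939937] 1125.1919546036752 t [136.6052641  203.74653977] l [-181.99782639 -113.28369378]
clamp [677.48632214 302.26722669  31.33346063] 1125.1919546036752 t [-60.17418616   7.07632289] l [ 81.67572108 171.49752409]
```

View pics/crop.png

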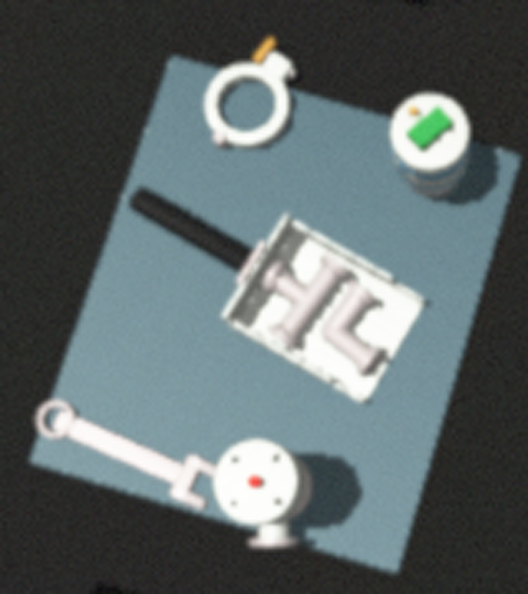

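The crop confirms the silver tee at (305,300) and elbow at (355,325) in the scoop, clear of the bystanders. Next I go to the hub bar, raising the tool on the way.

apply_moves --series "-0.04 -0.043 -0.03 0 -1;-0.0793 -0.0855 -0.03 0 -1;-0.0793 -0.0855 -0.03 0 -1;-0.0793 -0.0855 -0.03 0 -1;-0.0793 -0.0855 -0.03 0 -1" --squeeze 60

```text
time: 0.52
tool_pos: [266.3, 417.1, 276.0]
tcp_rot: [-179.9, -0.0, 160.1]
ft_force: [0.4, 0.4, 0.1]
finger_gap: 85.1
grip_force: 0.0
```

apply_moves --series "-0.0793 -0.0855 0 0 -1;-0.0793 -0.0855 0 0 -1;-0.0793 -0.0855 0 0 -1;-0.0793 -0.0855 0 0 -1;-0.0793 -0.0855 0 0 -1"

```text
time: 0.93
tool_pos: [334.3, 255.9, 276.0]
tcp_rot: [-180.0, -0.0, 160.0]
ft_force: [1.7, -0.5, 0.1]
finger_gap: 85.0
grip_force: 0.0
```

apply_moves --series "-0.0793 -0.0855 0 0 -1;-0.0793 -0.0855 0 0 -1;-0.0793 -0.0855 0 0 -1;-0.0793 -0.0855 0 0 -1;-0.0793 -0.0855 0 0 -1"

```text
time: 1.35
tool_pos: [402.3, 94.6, 276.1]
tcp_rot: [180.0, -0.0, 160.0]
ft_force: [0.7, -1.0, 0.1]
finger_gap: 85.3
grip_force: 0.0
```

apply_moves --series "-0.0793 -0.0855 0 0 -1;-0.0793 -0.0855 0 0 -1;-0.0793 -0.0855 0 0 -1;-0.0793 -0.0855 0 0 -1;-0.0793 -0.0855 0 0 -1"

```text
time: 1.77
tool_pos: [470.3, -66.6, 276.0]
tcp_rot: [180.0, -0.0, 160.0]
ft_force: [1.2, 0.3, 0.2]
finger_gap: 84.9
grip_force: 0.0
```

apply_moves --series "-0.0793 -0.0855 0 0 -1;-0.0793 -0.0855 0 0 -1;-0.0793 -0.0855 0 0 -1;-0.0793 -0.0855 0 0 -1;-0.04 -0.043 0 0 -1"

```text
time: 2.18
tool_pos: [531.6, -213.4, 275.2]
tcp_rot: [-180.0, -0.0, 159.9]
ft_force: [0.1, 0.3, 0.1]
finger_gap: 85.4
grip_force: 0.0
```

apply_moves --series "0 0 0 0.06 -1;0 0 0 0.06 -1;0 0 0 0.06 -1;0 0 0 0.06 -1;0 0 0 0.06 -1"

```text
time: 2.6
tool_pos: [531.1, -210.0, 275.6]
tcp_rot: [-180.0, -0.1, 125.3]
ft_force: [-0.5, -0.1, 0.4]
finger_gap: 85.4
grip_force: 0.0
```

apply_moves --series "0 0 0 0.06 -1;0 0 0 0.06 -1;0 0 0 0.06 -1;0 0 0 0.06 -1;0 0 0 0.06 -1"

```text
time: 3.02
tool_pos: [531.1, -209.9, 275.7]
tcp_rot: [-179.9, -0.0, 90.9]
ft_force: [-0.0, -0.3, 0.0]
finger_gap: 85.2
grip_force: 0.0
```

apply_moves --series "0 0 0 0.06 -1;0 0 0 0.06 -1;0 0 0 0.06 -1;0 0 0 0.06 -1;0 0 0 0.06 -1"

```text
time: 3.43
tool_pos: [531.1, -209.9, 275.7]
tcp_rot: [-179.9, 0.0, 56.5]
ft_force: [-0.5, -0.2, -0.2]
finger_gap: 85.4
grip_force: 0.0
```

apply_moves --series "0 0 0 0.06 -1;0 0 0 0.06 -1;0 0 0 0.06 -1;0 0 0 0.06 -1;0 0 0 0.06 -1"

```text
time: 3.85
tool_pos: [531.1, -209.9, 275.7]
tcp_rot: [-180.0, 0.0, 22.2]
ft_force: [-0.4, 0.6, -0.5]
finger_gap: 85.4
grip_force: 0.0
```

apply_moves --series "0 0 0 0.06 -1;0 0 0 0.06 -1;0 0 0 0.06 -1;0 0 0 0.06 -1;0 0 0 0.06 -1"

```text
time: 4.27
tool_pos: [531.1, -209.9, 275.7]
tcp_rot: [-180.0, 0.1, -12.2]
ft_force: [-1.0, 0.3, 0.5]
finger_gap: 85.5
grip_force: 0.0
```

apply_moves --series "0 0 0 0.06 -1;0 0 0 0.06 -1;0 0 0 0.06 -1;0 0 0 0 -1"

```text
time: 4.6
tool_pos: [531.1, -209.9, 275.7]
tcp_rot: [180.0, 0.1, -32.8]
ft_force: [-0.1, 0.1, -0.2]
finger_gap: 85.4
grip_force: 0.0
```

apply_moves --series "0 0 0 0.029 -1;0.1 0.062 0.05 0 -1;0 0 0.11 0 -1;0 0 0.11 0 -1;0 0 0.11 0 -1"

```text
time: 5.02
tool_pos: [544.8, -243.1, 160.9]
tcp_rot: [-180.0, -0.0, -35.6]
ft_force: [-0.4, -0.1, 0.4]
finger_gap: 85.3
grip_force: 0.0
```

apply_moves --series "0 0 0.11 0 -1;0 0 0.07 0 -1;0 0 0.06 0 -1;0 0 0 0 -1;0 0 0 0 -1"

```text
time: 5.43
tool_pos: [543.8, -242.1, 89.1]
tcp_rot: [180.0, 0.2, -35.7]
ft_force: [0.6, 0.5, -0.1]
finger_gap: 85.5
grip_force: 0.0
```

apply_moves --series "0 0 0 0 1;0 0 0 0 1;0 0 0 0 1;0 0 0 0 1;0 0 0 0 1"

```text
time: 5.85
tool_pos: [545.3, -242.9, 91.3]
tcp_rot: [-180.0, -0.1, -35.8]
ft_force: [0.2, -0.4, 0.7]
finger_gap: 25.3
grip_force: 0.0
```

apply_moves --series "0 0 0 0 1;0 0 0 0 1;0 0 0 -0.01 1;0 0 0 -0.02 1;0 0 0 -0.04 1"

```text
time: 6.27
tool_pos: [544.3, -244.2, 91.4]
tcp_rot: [179.9, -0.0, -27.8]
ft_force: [-6.0, -5.4, 6.1]
finger_gap: 17.1
grip_force: 59.2
```

apply_moves --series "0 0 0 -0.045 1;0 0 0 -0.045 1;0 0 0 -0.045 1;0 0 0 -0.045 1;0 0 0 -0.045 1"

```text
time: 6.68
tool_pos: [544.0, -245.3, 91.3]
tcp_rot: [179.8, 0.0, -1.8]
ft_force: [-7.2, -11.5, 3.1]
finger_gap: 17.0
grip_force: 59.4
```

apply_moves --series "0 0 0 -0.045 1;0 0 0 -0.045 1;0 0 0 -0.045 1;0 0 0 -0.045 1;0 0 0 -0.045 1"

```text
time: 7.1
tool_pos: [544.2, -246.5, 91.4]
tcp_rot: [179.7, 0.1, 23.9]
ft_force: [-4.3, -17.2, 0.2]
finger_gap: 16.9
grip_force: 59.0
```

apply_moves --series "0 0 0 -0.045 1;0 0 0 -0.045 1;0 0 0 -0.045 1;0 0 0 -0.045 1;0 0 0 -0.045 1"

```text
time: 7.52
tool_pos: [544.9, -247.5, 91.4]
tcp_rot: [179.7, 0.2, 49.7]
ft_force: [1.4, -21.3, -4.8]
finger_gap: 17.7
grip_force: 58.5
```

apply_moves --series "0 0 0 -0.045 1;0 0 0 -0.045 1;0 0 0 -0.045 1;0 0 0 -0.045 1;0 0 0 -0.045 1"

```text
time: 7.93
tool_pos: [546.1, -248.0, 91.4]
tcp_rot: [179.6, 0.4, 75.5]
ft_force: [8.2, -24.1, -10.0]
finger_gap: 17.1
grip_force: 58.6
```

apply_moves --series "0 0 0 -0.02 1;0 0 0 0 1;0 0 0 0 1;0 0 0 0 1"

```text
time: 8.27
tool_pos: [546.1, -248.0, 91.4]
tcp_rot: [179.7, 0.4, 77.5]
ft_force: [8.2, -23.8, -10.3]
finger_gap: 17.3
grip_force: 58.9
```

Run:
```python
from h import *
s=snapshot("scene");cv2.imwrite("pics/s1.png",s["frame"][180:360,120:330].repeat(3,0).repeat(3,1));pickle.dump(s,open("s1.pkl","wb"))
t=snapshot("top");pickle.dump(t,open("t1.pkl","wb"));cv2.imwrite("pics/t1.png",t["frame"]);print(sense()["tcp_rot"],sense()["tool_pos"],sense()["joint_pos"])
c=np.array([545.5,-243.5])
for n,s in(("scene",s),("top",t)):
    P=cloud(s);h=cv2.cvtColor(s["frame"],cv2.COLOR_BGR2HSV);q=P[...,:2]-c;r=np.hypot(q[...,0],q[...,1]);a=np.degrees(np.arctan2(q[...,1],q[...,0]))
    # wall tops: z~74, r 60..135
    m=(abs(P[...,2]-74)<6)&(r>60)&(r<135);hh=np.histogram(a[m]%90,18,(0,90))[0];print(n,hh)
    aa=a[m];pk=(np.argmax(hh)+.5)*5;d=(aa-pk+45)%90-45;print("walls mod90",pk+np.median(d[abs(d)<8]))
```

```text
[179.65188985   0.42351582  77.53763688] [ 546.13605316 -247.96689442   91.36507601] [-29.13008313  13.14704984  93.92811591  -0.3207635   72.47012907
 -16.57360515]
scene [  0   0   0   0   0  40 168  46   0   0   0   0   0   0   0   0   0   0]
walls mod90 32.82730394344152
top [  0   0   0   0   0  12 111   0   0   0   0   0   0   0   0   0   0   0]
walls mod90 32.19691259496446
```

View pics/s1.png

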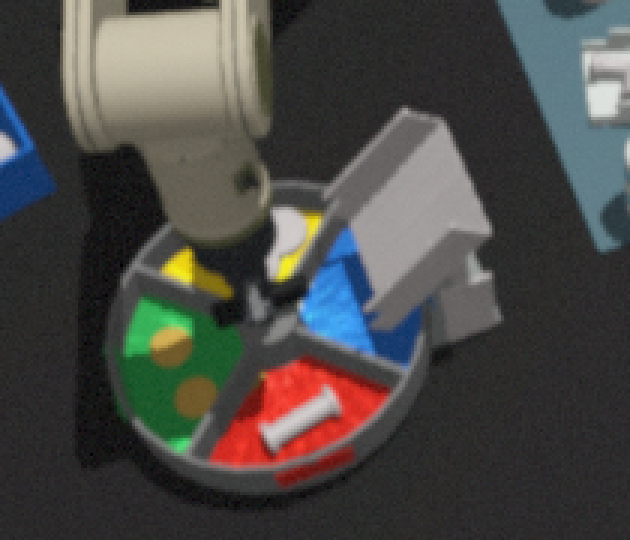

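apply_moves --series "0 0 0 0 -1;0 0 0 0 -1;0 0 0 0 -1;0 0 0 0 -1;0 0 0 0 -1"

```text
time: 8.78
tool_pos: [544.8, -242.3, 90.3]
tcp_rot: [-180.0, -0.0, 77.7]
ft_force: [0.5, -0.1, 0.0]
finger_gap: 76.5
grip_force: 0.0
```

apply_moves --series "0 0 -0.05 0 -1;0 0 -0.11 0 -1;0 0 -0.12 0 -1;0 0 -0.12 0 -1;0 0 -0.12 0 -1"

```text
time: 9.2
tool_pos: [544.5, -242.1, 247.8]
tcp_rot: [-180.0, -0.0, 77.7]
ft_force: [0.7, -0.7, -0.1]
finger_gap: 85.4
grip_force: 0.0
```

apply_moves --series "0 0 -0.12 0 -1;0 0 -0.06 0 -1;0.06 -0.013 0 0 -1;0.11 -0.0256 0 0 -1;0.1157 -0.0256 0 0 -1"

```text
time: 9.62
tool_pos: [544.3, -154.6, 300.8]
tcp_rot: [179.9, 0.0, 77.5]
ft_force: [0.6, -0.2, -0.6]
finger_gap: 85.3
grip_force: 0.0
```

apply_moves --series "0.1157 -0.0256 0 0 -1;0.1157 -0.0256 0 0 -1;0.1157 -0.0256 0 0 -1;0.1157 -0.0256 0 0 -1;0.1157 -0.0256 0 0 -1"

```text
time: 10.03
tool_pos: [543.6, 24.9, 300.5]
tcp_rot: [180.0, -0.0, 77.6]
ft_force: [1.3, -0.4, 0.0]
finger_gap: 85.2
grip_force: 0.0
```

apply_moves --series "0.1157 -0.0256 0 0 -1;0.1157 -0.0256 0 0 -1;0.1157 -0.0256 0 0 -1;0.1157 -0.0256 0 0 -1;0.1157 -0.0256 0 0 -1"

```text
time: 10.45
tool_pos: [543.2, 202.8, 300.4]
tcp_rot: [180.0, -0.0, 77.7]
ft_force: [0.4, -0.4, -0.3]
finger_gap: 85.4
grip_force: 0.0
```

apply_moves --series "0.1157 -0.0256 0 0 -1;0.1157 -0.0256 0 0 -1;0.08 -0.02 0 0 -1;0 0 0 0.05 -1;0 0 0 0.05 -1"

```text
time: 10.87
tool_pos: [542.0, 298.7, 299.8]
tcp_rot: [-180.0, 0.0, 66.1]
ft_force: [-0.1, 0.5, 0.8]
finger_gap: 85.4
grip_force: 0.0
```

apply_moves --series "0 0 0 0.0475 -1;0 0 0 0 -1;0 0 0 0 -1"

```text
time: 11.12
tool_pos: [542.7, 296.7, 300.2]
tcp_rot: [-180.0, 0.0, 60.9]
ft_force: [1.5, -0.1, 0.2]
finger_gap: 85.7
grip_force: 0.0
```

Run:
```python
from h import *
s=snapshot("scene");P=cloud(s);t=snapshot("top");p=cloud(t);c=np.array([545.5,-243.5])
for n,s,P in(("scene",s,P),("top",t,p)):
    q=P[...,:2]-c;r=np.hypot(q[...,0],q[...,1]);a=np.degrees(np.arctan2(q[...,1],q[...,0]))
    m=(abs(P[...,2]-74)<6)&(r>60)&(r<135);aa=a[m];d=(aa-32.5+45)%90-45;print(n,32.5+np.median(d[abs(d)<10]))
print(sense()["tcp_rot"],sense()["tool_pos"],sense()["joint_pos"][5])
S=snapshot("scene");P=cloud(S);h=cv2.cvtColor(S["frame"],cv2.COLOR_BGR2HSV)
m=(h[...,2]<70)&(P[...,2]>50)&(P[...,2]<68);q=P[...,:2]-[555.4,343.8];m&=np.hypot(q[...,0],q[...,1])<75
b=P[m][:,:2].astype(float)
if len(b)>30:
    ce,V,_=cv2.PCACompute2(b,mean=None);print("handle scene",len(b),ce,np.degrees(np.arctan2(V[0][1],V[0][0])))
```

```text
scene 32.72827067821484
top 32.63586235458547
[-1.79999161e+02  4.83185192e-04  6.08941488e+01] [542.8420608  296.49992597 300.30446185] 53.00085520466143
handle scene 185 [[563.23800228 342.61800752]] 59.566855878424526
```

apply_moves --series "0.085 -0.033 0.03 0 -1;0 0 0.12 0 -1;0 0 0.12 0 -1;0 0 0.12 0 -1;0 0 0.12 0 -1"

```text
time: 11.68
tool_pos: [546.7, 323.6, 146.0]
tcp_rot: [180.0, -0.0, 60.8]
ft_force: [0.0, 0.8, -0.8]
finger_gap: 85.4
grip_force: 0.0
```

apply_moves --series "0 0 0.12 0 -1;0 0 0.12 0 -1;0 0 0.08 0 -1;0 0 0.05 0 -1;0 0 0.02 0 -1"

```text
time: 12.1
tool_pos: [544.4, 322.3, 26.4]
tcp_rot: [-179.8, 0.3, 60.8]
ft_force: [-0.1, -0.0, -0.7]
finger_gap: 85.0
grip_force: 0.0
```

apply_moves --series "0 0 0 0 -1;0 0 0 0 -1;0 0 0 0 0;0 0 0 0 0;0 0 0 0 0"

```text
time: 12.52
tool_pos: [547.8, 324.1, 32.0]
tcp_rot: [179.9, -0.1, 60.7]
ft_force: [-0.1, -1.2, 0.2]
finger_gap: 51.9
grip_force: 0.0
```

Run:
```python
from h import *
s=snapshot("scene");cv2.imwrite("pics/s2.png",s["frame"][120:280,270:430].repeat(3,0).repeat(3,1));print(sense()["tool_pos"],sense()["finger_gap"])
```

```text
[547.58564961 324.02052021  31.72216941] 44.069577183464105
```

View pics/s2.png

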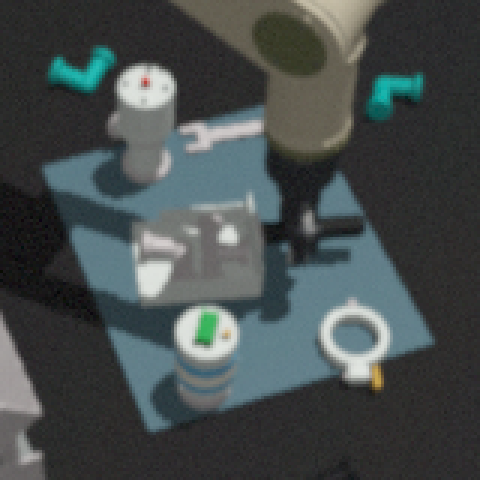

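The fingers straddle the handle at (300,230) in the crop, clear of the pan. I'll close at full grip and lift a little.

apply_moves --series "0 0 0 0 0.5;0 0 0 0 1;0 0 0 0 1;0 0 0 0 1;0 0 0 0 1" --squeeze 120

```text
time: 12.98
tool_pos: [547.0, 323.9, 31.1]
tcp_rot: [180.0, -0.0, 60.7]
ft_force: [-1.8, 0.4, 5.9]
finger_gap: 20.5
grip_force: 117.2
```

apply_moves --series "0 0 0 0 1;0 0 0 0 1;0 0 -0.01 0 1;0 0 -0.02 0 1;0 0 -0.02 0 1"

```text
time: 13.4
tool_pos: [545.7, 323.2, 44.4]
tcp_rot: [-179.9, 0.1, 60.7]
ft_force: [-0.7, 0.4, -6.2]
finger_gap: 20.4
grip_force: 118.9
```

apply_moves --series "0 0 -0.02 0 1;0 0 -0.02 0 1;0 0 -0.01 0 1;0 0 0 0 1;0 0 0 0 1"

```text
time: 13.82
tool_pos: [546.9, 323.7, 60.6]
tcp_rot: [180.0, -0.0, 60.7]
ft_force: [-0.7, 0.2, -7.0]
finger_gap: 19.8
grip_force: 119.1
```

```bash
cat > pan.py <<'E'
from h import *
def tilt(g,yaw,n="scene",lo=-1e9):
    "fit rear-part height profile of pan/handle: z of bright pan points and dark handle points vs t (mm ahead of grip)"
    a=np.radians(yaw+180);e=np.array([np.cos(a),np.sin(a)]);w=np.array([-e[1],e[0]])
    s=snapshot(n);P=cloud(s);q=P[...,:2]-g[:2];t=q@e;l=q@w;Z=P[...,2]
    for side in(1,-1):
        for t0 in range(45,175,20):
            m=(t>t0)&(t<t0+20)&(l*side>40)&(l*side<58)&(Z>g[2]-220)&(Z<g[2]+60)&(Z>12)
            if m.sum()>5: print(n,side,t0+10,m.sum(),np.round(np.percentile(Z[m],[2,98])-g[2],1))
    return s
E
python3 - <<'E'
from pan import *
S=sense();g=S["tool_pos"]+[0,0,18.7];print(g,S["wrist_torque"],S["finger_gap"])
s=tilt(g,60.7);cv2.imwrite("pics/s3.png",s["frame"][120:280,270:430].repeat(3,0).repeat(3,1))
E
```

```text
[546.94227595 323.69474546  79.31539248] [ 0.16348179 -0.01415472  0.02489306] 19.82157875385329
scene 1 55 49 [-47.  -10.1]
scene 1 75 48 [-44.  -10.6]
scene 1 95 49 [-49.3  -8.8]
scene 1 115 49 [-49.1 -10.4]
scene 1 135 40 [-50.3  -7.3]
scene 1 155 24 [-49.2 -26.4]
scene -1 55 49 [-46.2  -8.7]
scene -1 75 20 [-28.9  -9.8]
scene -1 95 43 [-48.5  -9.3]
scene -1 115 48 [-49.6 -10.2]
scene -1 135 37 [-49.3  -9. ]
scene -1 155 31 [-48.7 -26.8]
```

View pics/s3.png

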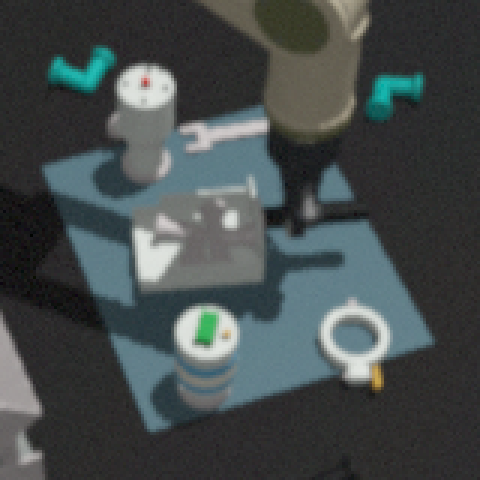

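The scoop is lifted level and both fittings are in it. I'll carry it up and over to the chute.

apply_moves --series "0 0 -0.02 0 1;0 0 -0.04 0 1;0 0 -0.06 0 1;0 0 -0.06 0 1;0 0 -0.06 0 1"

```text
time: 14.28
tool_pos: [546.7, 323.6, 134.0]
tcp_rot: [180.0, -0.0, 60.7]
ft_force: [-0.3, -0.2, -5.9]
finger_gap: 20.0
grip_force: 119.5
```

apply_moves --series "0 0 -0.06 0 1;0 0 -0.06 0 1;0 0 -0.06 0 1;0 0 -0.06 0 1;0 0 -0.06 0 1"

```text
time: 14.7
tool_pos: [546.7, 323.6, 224.4]
tcp_rot: [180.0, -0.0, 60.7]
ft_force: [0.2, -0.0, -5.6]
finger_gap: 20.2
grip_force: 119.5
```

apply_moves --series "0 0 -0.06 0 1;0 0 -0.06 0 1;0 0 -0.06 0 1;0 0 -0.06 0 1;0 0 -0.06 0 1"

```text
time: 15.12
tool_pos: [546.5, 323.5, 314.4]
tcp_rot: [180.0, -0.0, 60.7]
ft_force: [0.3, 0.5, -5.1]
finger_gap: 19.9
grip_force: 119.5
```

apply_moves --series "0 0 -0.06 -0.01 1;0 0 -0.04 -0.018 1;0 0 -0.02 -0.023 1;0 0 0 -0.023 1;0 0 0 -0.023 1"

```text
time: 15.53
tool_pos: [546.8, 323.7, 350.5]
tcp_rot: [179.9, -0.1, 72.0]
ft_force: [-1.0, -0.3, -6.3]
finger_gap: 20.2
grip_force: 119.5
```

apply_moves --series "0 0 0 -0.023 1;0 0 0 -0.016 1;0 0 0 -0.01 1;0 0 0 0 1;0 0 0 0 1"

```text
time: 15.95
tool_pos: [546.6, 323.6, 348.8]
tcp_rot: [180.0, -0.0, 77.4]
ft_force: [0.4, -0.6, -6.0]
finger_gap: 20.2
grip_force: 119.5
```

apply_moves --series "-0.0167 0.0079 0 0 1;-0.0334 0.0158 0 0 1;-0.0502 0.0238 0 0 1;-0.0502 0.0238 0 0 1;-0.0502 0.0238 0 0 1"

```text
time: 16.37
tool_pos: [561.7, 257.0, 348.3]
tcp_rot: [180.0, 0.0, 77.4]
ft_force: [0.3, 0.8, -5.1]
finger_gap: 20.4
grip_force: 119.5
```

apply_moves --series "-0.0502 0.0238 0 0 1;-0.0502 0.0238 0 0 1;-0.0502 0.0238 0 0 1;-0.0502 0.0238 0 0 1;-0.0502 0.0238 0 0 1"

```text
time: 16.78
tool_pos: [580.1, 175.4, 348.3]
tcp_rot: [-180.0, 0.0, 77.4]
ft_force: [0.8, 0.5, -4.4]
finger_gap: 20.4
grip_force: 119.5
```

apply_moves --series "-0.0502 0.0238 0 0 1;-0.0502 0.0238 0 0 1;-0.0502 0.0238 0 0 1;-0.0502 0.0238 0 0 1;-0.0334 0.0158 0 0 1"

```text
time: 17.2
tool_pos: [597.3, 99.0, 348.3]
tcp_rot: [180.0, 0.0, 77.3]
ft_force: [0.1, -0.2, -7.4]
finger_gap: 19.8
grip_force: 119.1
```

Run:
```python
from pan import *
S=sense();g=S["tool_pos"]+[0,0,18.7];print(g,S["tcp_rot"],S["wrist_torque"])
s=tilt(g,S["tcp_rot"][2]);cv2.imwrite("pics/s4.png",s["frame"][120:340,170:390].repeat(2,0).repeat(2,1))
```

```text
[597.33762606  98.95290593 366.99586611] [1.79999686e+02 4.82444071e-02 7.73390131e+01] [0.09003825 0.05615041 0.06059925]
scene 1 55 74 [-47.2 -11.6]
scene 1 75 76 [-46.6  -9.1]
scene 1 95 76 [-46.9  -9.4]
scene 1 115 72 [-44.7 -10.7]
scene 1 135 79 [-179.3  -10.9]
scene 1 155 85 [-197.1  -28.7]
scene 1 175 44 [-216.6  -32.6]
scene -1 55 80 [-46.6 -11. ]
scene -1 75 33 [-32.6  -9.9]
scene -1 95 64 [-46.5 -10.9]
scene -1 115 78 [-47.1  -9.5]
scene -1 135 51 [-42.6 -11.1]
scene -1 155 56 [-49.8 -27.4]
scene -1 175 6 [-45.  -27.7]
```

View pics/s4.png

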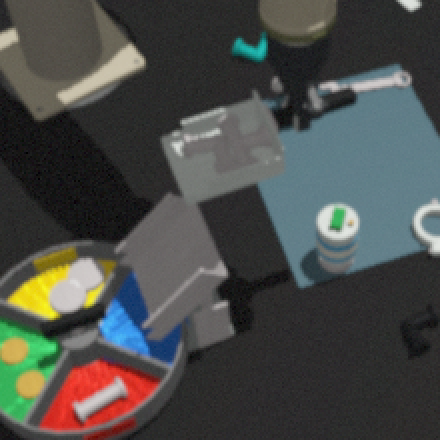

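The scoop is level and lined up behind the chute, whose upper end is at (195,215) in the crop. I'll do the final approach and then ease the grip so the scoop pivots between the pads.

apply_moves --series "-0.03 0.015 0.02 0 1;-0.045 0.022 0.04 0 1;-0.045 0.022 0.045 0 1;-0.03 0.014 0.028 0 1;-0.009 0.004 0.01 0 1"

```text
time: 17.67
tool_pos: [608.5, 47.7, 301.4]
tcp_rot: [-179.7, 0.1, 77.3]
ft_force: [-0.9, -1.2, -9.2]
finger_gap: 20.2
grip_force: 119.2
```

apply_moves --series "0 0 0 0 1;0 0 0 0 1;0 0 0 0 1"

```text
time: 17.92
tool_pos: [609.6, 50.5, 306.1]
tcp_rot: [179.9, -0.0, 77.5]
ft_force: [0.3, -1.3, -8.3]
finger_gap: 20.2
grip_force: 119.3
```

apply_moves --series "0 0 0 0 1;0 0 0 0 1" --squeeze 60

```text
time: 18.08
tool_pos: [609.7, 50.7, 306.3]
tcp_rot: [179.9, -0.0, 77.5]
ft_force: [-0.5, -1.3, -7.1]
finger_gap: 19.9
grip_force: 119.3
```

Run:
```python
from pan import *
S=sense();g=S["tool_pos"]+[0,0,18.7];print(g,S["tcp_rot"],S["wrist_torque"])
q=g[:2]-[545.5,-243.5];print("t,l",q@[.2198,.9755],q@[-.9755,.2198])
tilt(g,S["tcp_rot"][2])
```

```text
[609.68114304  50.65241254 324.98285514] [ 1.79922963e+02 -2.36948284e-02  7.75034015e+01] [ 0.2896949  -0.04263007  0.00382064]
t,l 301.05269367541507 2.045995236305167
scene 1 55 67 [-47.8  -9.2]
scene 1 75 74 [-46.2  -8.8]
scene 1 95 97 [-139.    -9.4]
scene 1 115 87 [-209.8   -9.7]
scene 1 135 61 [-46.8 -12.1]
scene 1 155 40 [-46.2 -28.3]
scene 1 175 6 [-49.2 -28.2]
scene -1 55 75 [-46.6 -10. ]
scene -1 75 31 [-28.3  -9.8]
scene -1 95 62 [-45.5 -10.6]
scene -1 115 75 [-48.6 -10.8]
scene -1 135 56 [-47.3 -11.4]
scene -1 155 74 [-199.5  -29.9]
scene -1 175 85 [-219.1  -37.1]
```

apply_moves --series "0 0 0 0 0.9;0 0 0 0 0.9;0 0 0 0 0.9" --squeeze 50

```text
time: 18.38
tool_pos: [609.4, 50.1, 305.5]
tcp_rot: [180.0, -0.0, 77.5]
ft_force: [-0.1, 1.0, -5.1]
finger_gap: 20.0
grip_force: 119.5
```

apply_moves --series "0 0 0 0 0.65;0 0 0 0 0.65" --squeeze 20

```text
time: 18.55
tool_pos: [609.4, 50.0, 305.4]
tcp_rot: [-180.0, 0.0, 77.5]
ft_force: [0.9, 0.4, -5.4]
finger_gap: 20.0
grip_force: 119.6
```

apply_moves --series "0 0 0 0 0.56;0 0 0 0 0.56"

```text
time: 18.72
tool_pos: [609.4, 50.0, 305.4]
tcp_rot: [-180.0, -0.0, 77.5]
ft_force: [0.9, 1.6, -4.9]
finger_gap: 20.2
grip_force: 119.8
```

apply_moves --series "0 0 0 0 0.54"

```text
time: 18.8
tool_pos: [609.4, 50.0, 305.4]
tcp_rot: [-180.0, -0.0, 77.4]
ft_force: [-0.4, 1.1, -5.2]
finger_gap: 20.3
grip_force: 119.7
```

apply_moves --series "0 0 0 0 0.53"

```text
time: 18.88
tool_pos: [609.4, 50.0, 305.4]
tcp_rot: [180.0, 0.0, 77.5]
ft_force: [0.4, 1.0, -5.8]
finger_gap: 20.7
grip_force: 99.5
```

apply_moves --series "0 0 0 0 0.52"

```text
time: 18.97
tool_pos: [609.4, 50.0, 305.4]
tcp_rot: [-180.0, -0.0, 77.5]
ft_force: [1.0, 0.4, -6.1]
finger_gap: 20.4
grip_force: 77.7
```

apply_moves --series "0 0 0 0 0.513"

```text
time: 19.05
tool_pos: [609.4, 50.0, 305.4]
tcp_rot: [-180.0, 0.0, 77.5]
ft_force: [-0.9, -0.4, -5.9]
finger_gap: 21.0
grip_force: 62.2
```

apply_moves --series "0 0 0 0 0.508"

```text
time: 19.13
tool_pos: [609.5, 49.9, 305.5]
tcp_rot: [180.0, 0.0, 77.4]
ft_force: [-0.7, -0.8, -4.9]
finger_gap: 21.2
grip_force: 51.1
```

Run:
```python
from pan import *
S=sense();g=S["tool_pos"]+[0,0,18.7];print(g,S["wrist_torque"],S["grip_force"])
tilt(g,S["tcp_rot"][2])
```

```text
[609.4559465   49.8968628  324.16097052] [ 0.33366154 -0.13437023 -0.05200566] 51.065213084220886
scene 1 55 67 [-50.5 -11.4]
scene 1 75 73 [-49.8 -13.6]
scene 1 95 106 [-141.8  -14.3]
scene 1 115 83 [-215.7  -16.4]
scene 1 135 59 [-57.1 -18.4]
scene 1 155 39 [-57.  -34.2]
scene -1 55 74 [-49.5 -11.8]
scene -1 75 27 [-24.9 -14.6]
scene -1 95 66 [-52.  -13.5]
scene -1 115 77 [-53.  -15.5]
scene -1 135 51 [-52.5 -17. ]
scene -1 155 83 [-199.2  -35.5]
scene -1 175 74 [-218.8 -132. ]
```

The scoop starts to pivot at about 50 N. I'll let it go on gently.

apply_moves --series "0 0 0 0 0.508;0 0 0 0 0.506"

```text
time: 19.35
tool_pos: [609.4, 50.0, 305.4]
tcp_rot: [180.0, 0.0, 77.4]
ft_force: [-1.1, -0.3, -6.7]
finger_gap: 21.0
grip_force: 46.0
```

Run:
```python
from pan import *
S=sense();g=S["tool_pos"]+[0,0,18.7];print(g,S["wrist_torque"],S["grip_force"])
s=tilt(g,S["tcp_rot"][2])
```

```text
[609.42551322  49.96600215 324.1138015 ] [ 0.38113941 -0.08955709  0.00468806] 45.954283475875854
scene 1 55 73 [-88.2 -41.2]
scene 1 75 80 [-98.6 -49.7]
scene 1 95 98 [-139.3  -64.2]
scene 1 115 71 [-214.   -76.1]
scene 1 135 7 [-113. -104.]
scene -1 55 36 [-64.5 -41.5]
scene -1 75 66 [-99.5 -54.8]
scene -1 95 74 [-109.7  -62.5]
scene -1 115 54 [-160.5  -71.7]
scene -1 135 87 [-178.8  -96. ]
scene -1 155 70 [-197.9 -118.4]
scene -1 175 72 [-218.8 -136.6]
```

apply_moves --series "0 0 0 0 0.506;0 0 0 0 0.506;0 0 0 0 0.506;0 0 0 0 0.506;0 0 0 0 0.506"

```text
time: 19.82
tool_pos: [609.6, 50.0, 305.8]
tcp_rot: [180.0, -0.0, 77.5]
ft_force: [-0.4, 0.6, -3.4]
finger_gap: 21.0
grip_force: 46.6
```

Run:
```python
from pan import *
S=sense();g=S["tool_pos"]+[0,0,18.7];print(g,S["wrist_torque"],S["grip_force"])
s=tilt(g,S["tcp_rot"][2]);cv2.imwrite("pics/s5.png",s["frame"][150:350,140:360].repeat(3,0)[:600].repeat(3,1))
```

```text
[609.57842077  49.98624024 324.47230834] [ 0.08825646 -0.04356232 -0.04509899] 46.61639213562012
scene 1 55 78 [-104.1  -52. ]
scene 1 75 75 [-118.8  -66.5]
scene 1 95 79 [-135.   -78.5]
scene 1 115 28 [-217.6 -113.3]
scene -1 55 81 [-103.   -50.6]
scene -1 75 83 [-118.4  -65.4]
scene -1 95 74 [-131.2  -80.6]
scene -1 115 65 [-159.6 -107.9]
scene -1 135 72 [-180.3  -95.9]
scene -1 155 75 [-197.5 -113.5]
scene -1 175 62 [-217.8 -140.6]
```

View pics/s5.png

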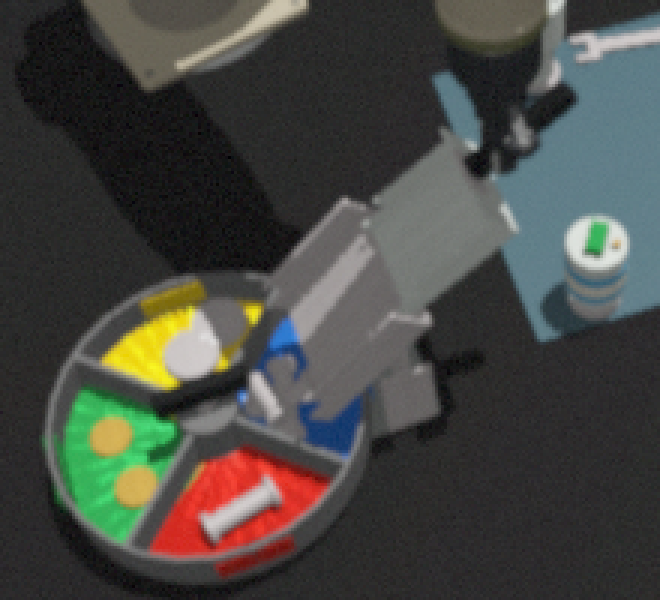

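The scoop is empty: the parts slid down and one can be seen in blue near (265,390). I'll tighten the grip, lift away and carry it back.

apply_moves --series "0 0 0 0 1;0 0 0 0 1;0 0 -0.02 0 1;0 0 -0.04 0 1;0 0 -0.05 0 1" --squeeze 120

```text
time: 20.28
tool_pos: [608.9, 50.0, 338.5]
tcp_rot: [-179.9, 0.0, 77.5]
ft_force: [-0.1, -0.2, -3.4]
finger_gap: 20.2
grip_force: 117.5
```

apply_moves --series "0 0 -0.04 0 1;0.0216 -0.0154 0 0 1;0.0432 -0.0308 0 0 1;0.0648 -0.0463 0 0 1;0.0648 -0.0463 0 0 1"

```text
time: 20.7
tool_pos: [580.4, 117.4, 349.4]
tcp_rot: [-179.9, -0.0, 77.4]
ft_force: [0.3, -0.4, -3.4]
finger_gap: 20.2
grip_force: 117.7
```

apply_moves --series "0.0648 -0.0463 0 0 1;0.0648 -0.0463 0 0 1;0.0648 -0.0463 0 0 1;0.0648 -0.0463 0 0 1;0.0648 -0.0463 0 0 1"

```text
time: 21.12
tool_pos: [532.9, 228.1, 349.4]
tcp_rot: [-179.9, 0.0, 77.5]
ft_force: [0.5, -0.7, -2.8]
finger_gap: 20.4
grip_force: 117.7
```

apply_moves --series "0.0648 -0.0463 0 0 1;0.0432 -0.0308 0 0 1;0.0216 -0.0154 0 0.02 1;0 0 0 0.03 1;0 0 0 0.03 1"

```text
time: 21.53
tool_pos: [514.4, 271.8, 349.3]
tcp_rot: [-179.9, 0.0, 68.3]
ft_force: [0.3, -0.5, -3.3]
finger_gap: 20.4
grip_force: 117.6
```

apply_moves --series "0 0 0 0.03 1;0 0 0 0.02 1;0 0 0 0.016 1;0 0 0 0 1;0 0 0 0 1"

```text
time: 21.95
tool_pos: [515.2, 270.7, 349.7]
tcp_rot: [-179.9, 0.0, 60.8]
ft_force: [-1.7, -0.7, -2.9]
finger_gap: 19.9
grip_force: 117.7
```

Run:
```python
from pan import *
S=sense();g=S["tool_pos"]+[0,0,18.7];print(g,S["tcp_rot"],S["grip_force"])
tilt(g,S["tcp_rot"][2])
t=snapshot("top");cv2.imwrite("pics/t6.png",np.hstack([cv2.resize(t["frame"][110:250,365:525],None,fx=2.4,fy=2.4),cv2.resize(snapshot("scene")["frame"][230:350,140:300],None,fx=2.4,fy=2.8)]));P=cloud(t)
q=P[...,:2]-[545.5,-243.5];r=np.hypot(q[...,0],q[...,1]);a=np.degrees(np.arctan2(q[...,1],q[...,0]));m=(abs(P[...,2]-74)<6)&(r>60)&(r<135);d=(a[m]-32.5+45)%90-45;print(32.5+np.median(d[abs(d)<10]))
```

```text
[515.17164623 270.70523921 368.36614237] [-1.79948546e+02  4.09683645e-02  6.08362810e+01] 117.65975832939148
scene 1 55 77 [-103.1  -50.9]
scene 1 75 78 [-117.8  -66.6]
scene 1 95 70 [-131.2  -79.4]
scene 1 115 18 [-135.9 -116.8]
scene -1 55 83 [-104.2  -53.9]
scene -1 75 85 [-120.   -67.9]
scene -1 95 68 [-132.3  -81.9]
scene -1 115 17 [-138.6 -115.9]
32.806631723542694
```

View pics/t6.png

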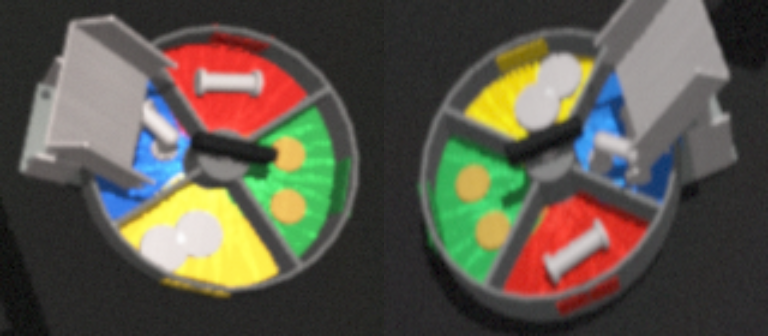

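Both parts are in blue, at (158,125) and (170,165) in the left half, and the chute is empty. Blue is still at 77.8°. I'll lower the scoop until its nose is just above the mat.

apply_moves --series "0 0 0.03 0 1;0 0 0.06 0 1;0 0 0.08 0 1;0 0 0.08 0 1;0 0 0.08 0 1"

```text
time: 22.52
tool_pos: [515.9, 269.8, 249.7]
tcp_rot: [-180.0, -0.0, 60.7]
ft_force: [0.5, -0.1, -3.7]
finger_gap: 20.2
grip_force: 117.9
```

apply_moves --series "0 0 0.08 0 1;0 0 0.08 0 1;0 0 0.08 0 1;0 0 0.06 0 1;0 0 0.05 0 1"

```text
time: 22.93
tool_pos: [514.8, 269.4, 143.4]
tcp_rot: [-179.9, 0.1, 60.7]
ft_force: [-0.8, -0.1, -3.0]
finger_gap: 20.0
grip_force: 117.7
```

apply_moves --series "0 0 0.04 0 1;0 0 0.02 0 1;0 0 0 0 0.54;0 0 0 0 0.53;0 0 0 0 0.52"

```text
time: 23.35
tool_pos: [517.0, 270.3, 129.7]
tcp_rot: [179.9, -0.1, 60.7]
ft_force: [0.2, -0.1, -2.4]
finger_gap: 20.6
grip_force: 76.9
```

Run:
```python
from pan import *
S=sense();g=S["tool_pos"]+[0,0,18.7];print(g,S["tcp_rot"],S["grip_force"],S["ft_force"])
tilt(g,S["tcp_rot"][2])
```

```text
[516.97188262 270.25213266 148.44015972] [ 1.79924330e+02 -9.58770601e-02  6.07244433e+01] 76.94889664649963 [ 0.22274537 -0.1216281  -2.43800559]
scene 1 55 60 [-103.9  -51. ]
scene 1 75 54 [-114.4  -66.9]
scene 1 95 50 [-129.7  -79.1]
scene 1 115 14 [-134.9 -112.6]
scene -1 55 60 [-108.7  -54.1]
scene -1 75 59 [-120.2  -66.8]
scene -1 95 50 [-132.   -83.4]
scene -1 115 14 [-135.4 -117. ]
```

apply_moves --series "0 0 0.012 0 0.514;0 0 0.012 0 0.514;0.0226 0 0.02 0 0.514;0.0227 0 0.021 0 0.514;0.0205 0 0.023 0 0.514"

```text
time: 23.82
tool_pos: [527.0, 288.2, 102.4]
tcp_rot: [179.9, -0.1, 60.7]
ft_force: [1.9, 2.6, 4.0]
finger_gap: 21.2
grip_force: 62.6
```

apply_moves --series "0.0205 0 0.023 0 0.514;0.018 0 0.025 0 0.514;0.018 0 0.025 0 0.514;0.015 0 0.0265 0 0.514"

```text
time: 24.15
tool_pos: [536.7, 306.6, 71.3]
tcp_rot: [180.0, -0.0, 60.7]
ft_force: [2.1, 1.7, 2.6]
finger_gap: 20.6
grip_force: 61.0
```

Run:
```python
from pan import *
S=sense();g=S["tool_pos"]+[0,0,18.7];print(g,S["tcp_rot"],S["grip_force"],S["ft_force"])
tilt(g,S["tcp_rot"][2])
```

```text
[536.65539173 306.62187723  90.0304299 ] [ 1.79992903e+02 -1.39345062e-02  6.07423254e+01] 61.03975296020508 [2.14093832 1.69393328 2.55517419]
scene 1 55 48 [-64.5 -24.6]
scene 1 75 42 [-68.  -28.3]
scene 1 95 52 [-74.4 -36.2]
scene 1 115 42 [-76.9 -38.6]
scene 1 135 23 [-76.8 -45.8]
scene 1 155 6 [-75.3 -64.3]
scene -1 55 50 [-66.4 -21.2]
scene -1 75 48 [-72.5 -29.4]
scene -1 95 49 [-74.3 -36.5]
scene -1 115 45 [-76.8 -38.2]
scene -1 135 22 [-76.2 -46.4]
```

apply_moves --series "0.0162 0 0.0265 0 0.514;0.014 0 0.028 0 0.514;0.0135 0 0.028 0 0.514;0.0105 0 0.027 0 0.514;0.0095 0 0.02 0 0.514"

```text
time: 24.62
tool_pos: [545.2, 322.5, 31.9]
tcp_rot: [-180.0, 0.1, 60.7]
ft_force: [-3.9, 0.8, 12.5]
finger_gap: 21.2
grip_force: 62.1
```

apply_moves --series "0 0 0.01 0 0.514;0 0 0 0 0.514;0 0 0 0 0.514"

```text
time: 24.87
tool_pos: [546.1, 323.6, 30.7]
tcp_rot: [-180.0, -0.1, 60.7]
ft_force: [-0.9, 2.1, 3.7]
finger_gap: 21.0
grip_force: 61.5
```

Run:
```python
from pan import *
S=sense();g=S["tool_pos"]+[0,0,18.7];print(g,S["tcp_rot"],S["grip_force"],S["ft_force"])
tilt(g,S["tcp_rot"][2])
```

```text
[546.05815791 323.592657    49.35919248] [-1.79999277e+02 -1.07554132e-01  6.07209173e+01] 61.53113007545471 [-0.93205621  2.08389009  3.72915809]
scene 1 55 37 [-36.2  -7.7]
scene 1 75 36 [-36.8 -10. ]
scene 1 95 40 [-35.5  -4.9]
scene 1 115 40 [-37.   -4.3]
scene 1 135 30 [-35.5  -4.5]
scene 1 155 21 [-36.5 -18. ]
scene 1 175 6 [-32.5 -21.3]
scene -1 55 33 [-35.8  -3.8]
scene -1 75 32 [-36.4  -4.8]
scene -1 95 38 [-34.7  -4.4]
scene -1 115 37 [-33.1  -3.4]
scene -1 135 33 [-36.3  -6.2]
scene -1 155 25 [-36.5 -16.7]
scene -1 175 8 [-35.1 -19.6]
```

apply_moves --series "0 0 0 0 0.5;0 0 0 0 0.48;0 0 0 0 0.4;0 0 0 0 -1;0 0 0 0 -1"

```text
time: 25.33
tool_pos: [545.4, 322.1, 29.9]
tcp_rot: [-180.0, 0.0, 60.7]
ft_force: [-0.4, -0.6, 0.1]
finger_gap: 48.9
grip_force: 0.0
```

apply_moves --series "0 0 0 0 -1;0 0 0 0 -1;0 0 0 0 -1;0 0 0 0 -1;0 0 0 0 -1"

```text
time: 25.75
tool_pos: [545.6, 322.5, 30.3]
tcp_rot: [180.0, -0.0, 60.7]
ft_force: [-0.3, -0.1, 0.4]
finger_gap: 85.4
grip_force: 0.0
```

apply_moves --series "0 0 -0.03 0 -1;0 0 -0.06 0 -1;0 0 -0.1 0 -1;0 0 -0.12 0 -1;0 0 -0.12 0 -1"

```text
time: 26.17
tool_pos: [544.9, 322.2, 160.6]
tcp_rot: [-180.0, 0.1, 60.7]
ft_force: [1.1, 0.5, -0.2]
finger_gap: 85.2
grip_force: 0.0
```

apply_moves --series "0 0 -0.12 0 -1;0 0 -0.12 0 -1;0 0 -0.12 0 -1;0 0 -0.06 0 -1;0 0 0 0 -1"

```text
time: 26.58
tool_pos: [547.8, 323.6, 293.6]
tcp_rot: [179.6, -0.5, 60.7]
ft_force: [0.8, -0.1, 0.6]
finger_gap: 85.2
grip_force: 0.0
```

Run:
```python
from pan import *
S=sense();print(S["tool_pos"],S["ft_force"])
s=tilt(np.array([546.5,323.7,49]),60.7)
t=snapshot("top");P=cloud(t)
cv2.imwrite("pics/s7.png",np.hstack([cv2.resize(s["frame"][120:300,260:440],(390,390)),cv2.resize(s["frame"][230:350,140:260],(390,390),interpolation=2)]))
for n,s in(("scene",s),("top",t)):
    P=cloud(s);q=P[...,:2]-[545.5,-243.5];r=np.hypot(q[...,0],q[...,1]);a=np.degrees(np.arctan2(q[...,1],q[...,0]));m=(abs(P[...,2]-74)<6)&(r>60)&(r<135);d=(a[m]-32.5+45)%90-45;print(32.5+np.median(d[abs(d)<10]))
    h=cv2.cvtColor(s["frame"],cv2.COLOR_BGR2HSV);f=(r>40)&(r<135)&(abs((a-77.5+180)%360-180)<38)&(P[...,2]>30)&(P[...,2]<90)&(h[...,1]<70)
    e=np.array([.2164,.9763]);w=np.array([-.9763,.2164]);t_=(q@e)[f];l=(q@w)[f];z=P[...,2][f]
    print(n,f.sum(),"t",np.percentile(t_,[2,50,98]),"l",np.percentile(l,[2,50,98]),"z",np.percentile(z,[2,50,98]))
```

```text
[547.78511148 323.61417319 293.56895801] [ 0.81409039 -0.0598115   0.61153528]
scene 1 55 31 [-36.3  -3. ]
scene 1 75 33 [-34.9  -7.8]
scene 1 95 39 [-36.8  -7.9]
scene 1 115 34 [-36.4  -7.6]
scene 1 135 27 [-34.8  -8.6]
scene 1 155 14 [-35.6 -24.1]
scene -1 55 31 [-35.6  -8.9]
scene -1 75 36 [-36.2  -8.7]
scene -1 95 30 [-33.7  -5.9]
scene -1 115 33 [-36.8  -8.4]
scene -1 135 27 [-35.  -7.]
scene -1 155 14 [-35.3 -27.1]
32.799003852310705
scene 290 t [ 43.98617383  80.45080437 102.53235837] l [-51.96114494 -19.74067307  26.50192684] z [31.33709907 56.74477934 88.82191796]
32.69436643312886
top 229 t [45.99246397 69.25136882 99.11957859] l [-38.98931318 -10.84725685  11.36648877] z [31.44257051 76.06503712 88.10422787]
```

View pics/s7.png

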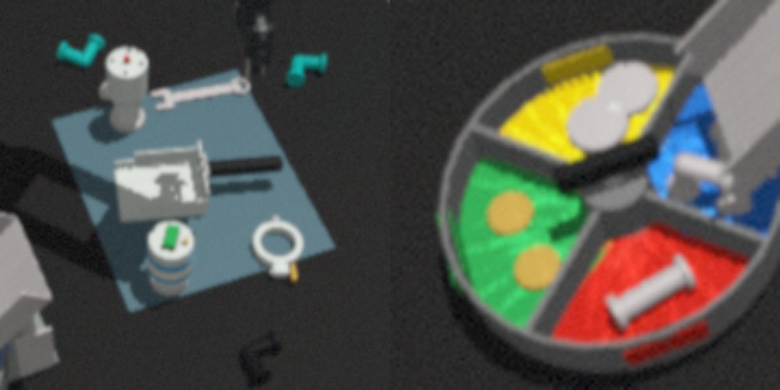

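The scoop is flat where it stood and released, at (165,185) in the left half. Both fittings are heaped in blue under the chute, and the bystanders look undisturbed. I'll hand it in.

```bash
python3 -c "
from bench import hand_in;print(hand_in())"
```

```text
the job is handed in; nothing more can be done
None
```

I handed the job in at about 27 s and got no verdict back. In the last images blue is within about 1° of the chute line and both fittings are heaped in it, though part of the heap is hidden by the chute. The empty scoop is level and released where it stood, and the bystanders look unmoved.

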